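# Close a bean canister with its inner lid and take the cover off

### The job

Pick up the nested pair of lids by the black knob, set it gently down on the wider of the two open canisters so that the inner lid sits fully home in the mouth with the cover still over it, and let go of the knob. Then take only the outer cover by its collar and lift it straight off, leaving the inner lid sitting level in the canister. Finish still holding the cover in the gripper, motionless and well clear above the knob (a colleague takes it from there), with everything else left standing where it was.

Things in the scene. Friction and masses are not known exactly. Their poses are not given: they have to be found in the camera images.
- inner_lid: Inner lid, loose, 0.11-0.23 kg: round steel plug, 76 mm diameter, 14 mm high, lower edge bevelled; on its centre an upright black knob, 24 mm diameter, top 70 mm above the plug's underside. Origin: centre of underside, z up. Starts upright on the table with the cover resting on it; the knob stands 28 mm out of the cover's collar, so gripping it there carries both.
- cover: Outer cover, loose, 0.07-0.14 kg: steel disc, 106 mm diameter; skirt 100 mm inside; on top a collar of 44 mm outside diameter, 24 mm high; a 31 mm bore lets the knob through. Origin: centre of the skirt's lower edge; plate underside at 8, plate top at 12, collar top at 36 mm. Origin is 6 mm above the inner lid's when nested, 62 mm above the canister's when resting on its rim. Lifts off freely.
- wide_canister: The wider open canister, loose, 0.5-1 kg: upright round steel, 90 mm outside diameter, 70 mm high, mouth bore 81 mm, with a ledge inside 16 mm below the rim on which the inner lid rests (its underside then 54 mm, its knob top 124 mm above the canister's underside). Origin: centre of the underside, z up.
- narrow_canister: The narrower open canister, not used: same look and the same 70 mm height, but 72 mm outside diameter and 63 mm bore, too small for the inner lid. Origin: centre of the underside.
- bowl_a: White porcelain cupping bowl, black inside, 92 mm wide, 60 mm high, behind the work; a bystander. Origin: centre of its underside.
- bowl_b: Another white porcelain cupping bowl, black inside, 92 mm wide, 60 mm high, behind the work; a bystander. Origin: centre of its underside.
- timer: White brew timer, 64 x 68 x 17 mm, lying flat behind the work; a bystander. Origin: centre of its underside.
Not all that is in view belongs to the job. Leave any orange look-alike of the cover alone. What is shaped like the inner_lid but yellow is not meant.

How it is judged (in metres and radians):
On the way, in this order (a step that is already met when the one before it is completed fails the run):
1. the nested pair is picked up together by the knob (height (world z) of inner_lid above 0.04 m and z of cover in the frame of inner_lid below 0.014 m and horizontal distance between cover and inner_lid below 0.006 m and contact force between the fingers and inner_lid above 0.5 N), for 0.2 s.
2. the pair sits on the wide canister, inner lid home on the ledge, cover on the rim, and the knob has been let go (z of inner_lid in the frame of wide_canister between 0.05 and 0.058 m and horizontal distance between inner_lid and wide_canister below 0.006 m and angle between each of inner_lid, wide_canister, cover's own z axis and vertical below 0.06 rad and distance of wide_canister from where it was at the start of the episode below 0.04 m and z of cover in the frame of wide_canister below 0.066 m and contact force between the fingers and inner_lid below 0.1 N), for 0.2 s.
At the end, for the whole second after the job is handed in: Inner lid still and level on the wide canister's ledge (within 4 mm in height, 6 mm of its axis), canister upright within 40 mm of its start; cover held still in the fingers, its lower edge over 80 mm above the inner lid's underside (10 mm above the knob), touching neither lid nor canister (z of inner_lid in the frame of wide_canister between 0.05 and 0.058 m and horizontal distance between inner_lid and wide_canister below 0.006 m and angle between each of inner_lid, wide_canister's own z axis and vertical below 0.06 rad and distance of wide_canister from where it was at the start of the episode below 0.04 m and z of cover in the frame of inner_lid above 0.08 m and contact force between the fingers and cover above 0.5 N and contact force between each of cover, the fingers and inner_lid below 0.1 N and contact force between each of cover, the arm and wide_canister below 0.1 N and contact force between cover and narrow_canister below 0.1 N and linear speed of cover below 0.03 m/s and linear speed of each of inner_lid, wide_canister below 0.02 m/s); the arm keeps its last pose, push and grip.
It fails at once if the cover comes away from the inner lid while the inner lid is not home in the wide canister (z of cover in the frame of inner_lid above 0.02 m and (z of inner_lid in the frame of wide_canister above 0.062 m or z of inner_lid in the frame of wide_canister below 0.048 m or horizontal distance between inner_lid and wide_canister above 0.012 m)).
It fails at once if the pair is dropped: the inner lid is let go more than 12 mm above its seat (horizontal distance between inner_lid and wide_canister below 0.08 m and z of inner_lid in the frame of wide_canister above 0.066 m and contact force between the fingers and inner_lid below 0.01 N and contact force between the fingers and cover below 0.01 N).
It fails at once if the wide canister is shoved more than 40 mm or tipped (distance of wide_canister from where it was at the start of the episode above 0.04 m or angle between wide_canister's own z axis and vertical above 0.3 rad).
It fails at once if a bystander is shoved more than 30 mm (distance of any of narrow_canister, bowl_a, bowl_b, timer from where it was at the start of the episode above 0.03 m).
It also fails if it takes over 54 s, if anything falls off the work surface, if the arm or the gripper's body presses on something with over 40 N, if the wrist force passes 120 N, or if a joint passes its speed limit or range.

### The arm

A 7-joint arm with a two-finger parallel gripper is mounted at the origin on a cart in front of the work surface, level with it; the furniture and walls round the work are solid. World frame = base frame: x ahead of the robot, y to its left, z up, the work surface at z = 0. Lengths are in mm, angles in rad, forces in N, time in s.
With the tool pointing down it reaches from about 425 to 1025 mm from the base axis. Payload 3.6 kg.
Tool frame: the origin (TCP) lies between the finger pads; the fingertips stand 22 mm ahead of it and the grasp point (between the pads) lies 3 mm ahead of it; z points along the fingers, y is the line along which they close (so a half turn about z gives the same grasp; the last joint's range is limited). The gripper opens to 85 mm and grips with 20 to 120 N. Pads are 22 mm wide; open, the fingers measure 114 mm over their backs; the gripper's body (76 mm by 85 mm) begins 54 mm behind the grasp point. The pads swing forward as they close: fully open they stand 13 mm farther back than shut.
Start: joints at [-1.244, 0.591, 0.048, 1.609, -0.033, 0.943, -0.034], TCP at [295.489, 662.054, 253.302] pointing down, gripper open.
Joint ranges: [-2.69, 2.69], [-0.47, 2.24], [-1.27, 1.36], [0.19, 2.51], [-1.53, 4.68], [0.08, 2.07], [-3.09, 3.09]. Speed limits (rad/s): [2.57, 2.57, 3.14, 3.14, 3.14, 3.14, 3.14].

### API

Orientations are given as a unit quaternion [w, x, y, z].
In Python, from station import read_state, get_image, sign_off gives the robot as it stands.
- The arm moves only by the tool arm_command, never from a script. Its argument "moves" is one flat list of numbers, 4 for each row, row after row: the shift along the tool's x, y, z in units of 30 mm (1.0 is 30 mm), then the turn about the tool's z in units of 8 degrees (1.0 is 8 degrees). A call has 1 to 5 rows; each row is the pose to reach, as a shift and turn from the pose commanded when the call began, along the tool's axes at that moment; what a row does not reach only later rows make up. A row lasts 1/8 s, in which the tool goes at most 62.5 mm and 10.7 degrees, less where a joint would pass 70% of its speed; a pose out of reach is approached as far as the arm can. A call with a gripper value outside its range is refused whole. "grip" is the opening, from -1 (shut) to 1 (fully open), so that 0 is half open, set as the call begins (left out, the last holds). The fingers move at their own pace and stop on an object; "squeeze" is the grip in N (left out, the last holds). Time passes only in rows, so rows that repeat a pose let the fingers close. It gives the time, the measured TCP pose, the force, the opening and the grip force at its end, in the units of the state.
- read_state(): the state, without advancing time (a new reading comes with each control period).
- get_image(name): name is "side" or "top"; returns a dict with "frame" (384x512x3 uint8, red, green, blue), "z_map" (384x512 float32, mm along the optical axis (not along the pixel's ray), 0 where there is no reading), "fx", "fy", "cx", "cy" (pixels), "rvec" (rotation vector, rad) and "tvec" (3), from world to camera coordinates, as OpenCV has them. Camera axes: x right, y down, z forward; pixel columns grow to the right and rows downward; lengths in mm; the calibration is good to about 2 mm. A picture is of the moment at which its call begins.
- sign_off(): hands the job in; it is judged then, once.
The state is a dict: "t": time; "joint_pos": joint angles; "joint_vel": joint speeds; "joint_torque": joint torques, N m; "tcp_pos": TCP position; "orientation": TCP orientation; "ft_force": force on the tool from outside, world axes, zero at the start; "wrist_torque": the same for the moment, N m; "gripper_width": opening from 0.0 (shut) to 1.0 (fully open); "grasp_force": force on a finger pad.
Only numpy, scipy, OpenCV 4.12 (cv2) and the standard library are available. Lean on these libraries where they do the work, as an engineer would, in place of code of your own. Each camera call takes 0.05 s, during which the arm holds its last target. There are 200 camera calls.

## Working session

There is one attempt and no reset: what is moved stays moved. The work goes in short steps, Python scripts to look and compute and a tool call to move; the robot and the scene stay as the last step left them, time stands still between calls to the robot, and variables do not carry over. Pictures are saved under pics/ and viewed, at most 10 in all, crops included, and the job is handed in when it is done.

Besides the shell and the picture viewer there is one more tool, called after "Request:" by a JSON object that holds its "name" and its "arguments", one argument or row to a line. arm_command: Moves the arm, as the interface text tells. Its arguments: {"type":"object","properties":{"moves":{"type":"array"},"grip":{"type":"number"},"squeeze":{"type":"number"}},"required":["moves"]}

```bash
mkdir -p pics
cat > h.py <<'E'
import numpy as np, cv2
from station import read_state, get_image, sign_off
def grab(n):
    d=get_image(n); np.savez('last_'+n,**d); return d
def save(img,fn,crop=None,s=1):
    if crop: u0,v0,u1,v1=crop; img=img[v0:v1,u0:u1]
    cv2.imwrite('pics/'+fn,cv2.resize(img[:,:,::-1],None,fx=s,fy=s,interpolation=cv2.INTER_CUBIC))
def world(d):
    R=cv2.Rodrigues(np.array(d['rvec'],float))[0]; t=np.array(d['tvec'],float).ravel()
    v,u=np.mgrid[0:384,0:512]; z=d['z_map'].astype(float)
    P=np.stack([(u-d['cx'])/d['fx']*z,(v-d['cy'])/d['fy']*z,z],-1)
    return (P-t)@R   # R^T(p-t)
E
python3 - <<'E'
from h import *
for n in('top','side'):
    d=grab(n); save(d['frame'],n+'0.png',s=1.5); R=cv2.Rodrigues(np.array(d['rvec'],float))[0]; print(n,d['fx'],d['cx'],d['cy'],-R.T@np.array(d['tvec']).ravel(),R.round(2).tolist())
s=read_state();print(s['t'],s['tcp_pos'],s['orientation'],s['gripper_width'])
E
```

```text
top 453.44470699477785 250.2881793032004 190.59209156924638 [556.12388737  38.35305189 958.23570357] [[0.02, -1.0, -0.0], [-1.0, -0.02, -0.05], [0.05, 0.0, -1.0]]
side 360.87306424174125 253.43656204996927 194.2418814273086 [ 285.29041279 -546.60718655  574.68163888] [[0.89, -0.45, 0.01], [-0.27, -0.56, -0.79], [0.36, 0.7, -0.62]]
0.1 [295.22307824 661.39851474 252.24951305] [-1.48292442e-04  2.08351756e-01  9.78053431e-01 -1.00525718e-03] 1.0051835590774192
```

View pics/top0.png

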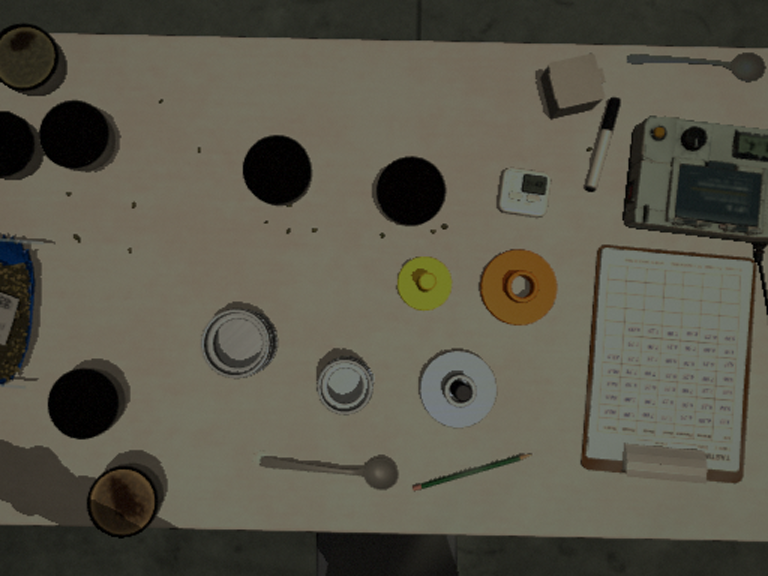

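View pics/side0.png

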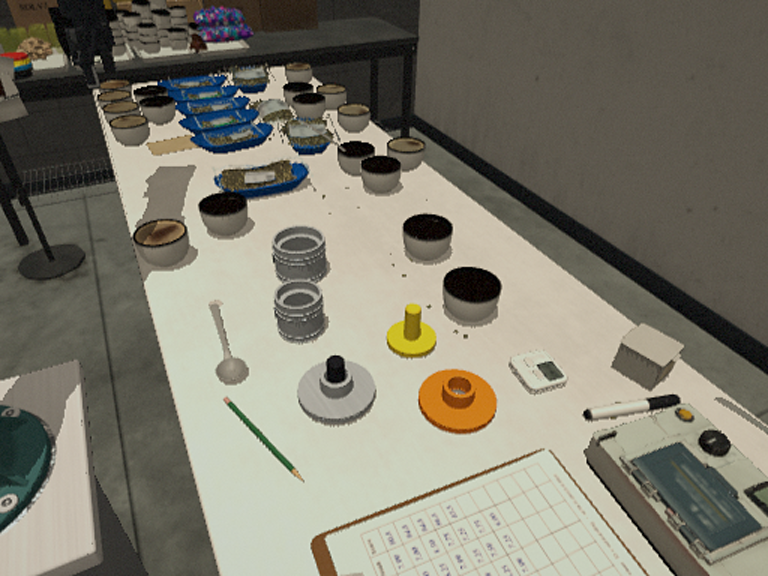

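Top view (1.5x): the steel pair with black knob is at (458,388). Its look-alikes are the yellow lid (425,282) and the orange cover (519,287). The wide canister is at (238,342) and the narrow one at (345,385). Next I'll measure these and check them in a close crop.

Run:
```python
from h import *
def circ(p):
    c,r=cv2.minEnclosingCircle(p[:,:2].astype(np.float32)); 
    return np.round(c,1),round(r,1)
for n in('top','side'):
    d=dict(np.load(f'last_{n}.npz')); W=world(d)
    print(n)
    if n=='top': 
        save(d['frame'],'crop1.png',(120,190,350,310),3.4)
        A=W[259,280]; 
    ctrs={'pair':(305,259),'wide':(159,228),'narrow':(230,257)}
    for k,(u,v) in ctrs.items():
        if n=='top':
            c0=W[v,u][:2]; globals()[k]=c0
        c0=globals()[k]
        m=(np.hypot(*(W[...,:2]-c0).transpose(2,0,1))<75)&(d['z_map']>0)
        p=W[m]; 
        print(k,c0.round(),'hist',np.histogram(p[:,2],np.arange(-10,100,5))[0])
        for lo,hi in ([(12,24),(36,48),(60,85)] if k=='pair' else [(62,80)]):
            q=p[(p[:,2]>lo)&(p[:,2]<hi)]
            if len(q)>3: print(lo,hi,len(q),q.mean(0).round(1),circ(q),np.median(q[:,2]).round(1))
```

```text
top
pair [470. -69.] hist [   0  701 1235   11   41 1350  322   12   16   21  168   10    5    5
    6   62   54    0    0    0    0]
12 24 1706 [466.  -75.2  18.5] (array([465.3, -76. ]), 52.9) 18.5
36 48 196 [466.1 -74.9  42.3] (array([465.2, -75.9]), 21.7) 42.4
60 85 122 [465.8 -76.   69.7] (array([465.4, -76.3]), 11.9) 69.7
wide [522. 230.] hist [   0  704 1638  573   52   23   12   14   11    4    2   29  257  253
   55  143  209    0    0    0    0]
62 80 390 [523.1 223.3  69.6] (array([523. , 221.8]), 45.1) 70.2
narrow [465.  80.] hist [   0 1125 1873  294   22    5    3    2    0    2    1   12  206  182
   31  103  151    0    0    0    0]
62 80 269 [470.5  77.9  70. ] (array([470.3,  77.8]), 35.8) 70.4
side
pair [470. -69.] hist [   1 1096  194   68  105 1134   33   42   41   80  111   17   22   23
   17   83    9    0    0    0    0]
12 24 1230 [458.2 -87.6  17. ] (array([462.1, -76.9]), 54.0) 17.1
36 48 188 [459.7 -84.4  40.7] (array([462.2, -77.9]), 21.9) 40.7
60 85 109 [461.9 -80.5  67.6] (array([463.1, -78.4]), 11.9) 68.4
wide [522. 230.] hist [  0 385  85  21  52  64  78  84  80 101  65  77 146 114 117 163   5   0
   0   0   0]
62 80 230 [519.5 218.9  66.7] (array([519.9, 219.6]), 46.8) 67.2
narrow [465.  80.] hist [   0 1098  218   36   64   59   74   74   83   90   49   81  156  114
  105  157   17    0    0    0    0]
62 80 238 [466.6  75.   66.9] (array([468.2,  76.3]), 37.4) 67.6
```

View pics/crop1.png

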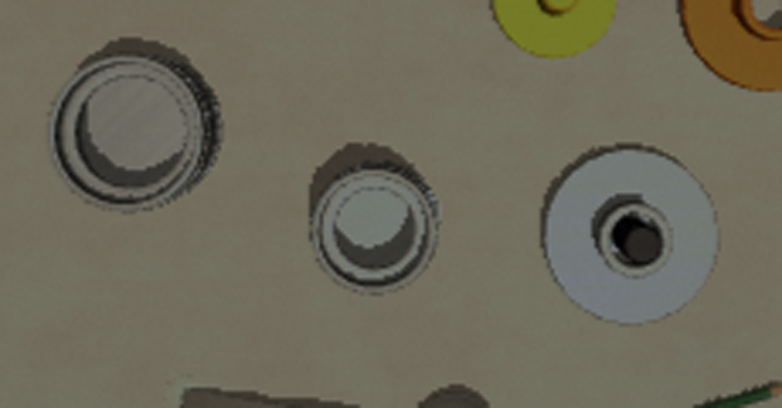

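The crop confirms the pair at crop (631,235): a silver cover with a black knob, with the open wide canister at (130,132). Both cameras give the same pair-to-canister offset, about (57.5, 298) mm. Moving now.

Request:
{"name": "arm_command", "arguments": {
  "moves": [-1.0, -0.8, 0, 0, -2.5, -2.0, 0, 0, -4.0, -3.2, 0, 0, -5.5, -4.5, 0, 0, -7.0, -5.7, 0, 0],
  "grip": 1,
  "squeeze": 40
}}

```text
t: 0.72
tcp_pos: [418.0, 418.1, 253.0]
orientation: [-0.0, 0.208, 0.978, -0.0]
ft_force: [0.3, 0.7, -0.0]
gripper_width: 0.999
grasp_force: 0.0
```

```bash
cat >> h.py <<'E'
from scipy.spatial.transform import Rotation as Rn
def rel(target):
    s=read_state(); w,x,y,z=s['orientation']; R=Rn.from_quat([x,y,z,w]).as_matrix()
    p=np.array(s['tcp_pos']); print('t',s['t'],'tcp',p.round(1),'units',(R.T@(np.array(target)-p)/30).round(2),'toolz',R[:,2].round(3),'y',R[:,1].round(3),'w',round(s['gripper_width'],3),'gf',round(s['grasp_force'],1),'F',np.round(s['ft_force'],1))
E
python3 -c "
from h import *
rel([465.3,-76,150])"
```

```text
t 0.725 tcp [418.  418.1 253. ] units [ -8.15 -14.39   3.44] toolz [-0.    -0.001 -1.   ] y [ 0.408  0.913 -0.001] w 0.999 gf 0.0 F [ 0.3  0.7 -0. ]
```

Request:
{"name": "arm_command", "arguments": {
  "moves": [-1.0, -1.8, 0, 0, -2.0, -3.5, 0, 0, -3.0, -5.3, 0, 0, -4.0, -7.1, 0, 0, -5.0, -8.8, 0, 0]
}}

```text
t: 1.35
tcp_pos: [446.6, 115.9, 253.2]
orientation: [-0.0, 0.208, 0.978, -0.0]
ft_force: [1.0, -1.2, 0.2]
gripper_width: 0.999
grasp_force: 0.0
```

Request:
{"name": "arm_command", "arguments": {
  "moves": [-1.0, -1.8, 0.3, 0, -2.0, -3.6, 1.2, 0, -3.0, -5.2, 2.2, 0, -3.1, -5.5, 3.2, 0, -3.1, -5.5, 3.2, 0]
}}

```text
t: 1.98
tcp_pos: [462.6, -71.8, 155.6]
orientation: [-0.003, 0.21, 0.978, -0.001]
ft_force: [-0.3, 0.5, -0.5]
gripper_width: 1.005
grasp_force: 0.0
```

```bash
python3 -c "
from h import *
rel([465.3,-76,69])"
```

```text
t 1.975 tcp [462.6 -71.8 155.6] units [-0.15 -0.08  2.88] toolz [-0.006 -0.    -1.   ] y [ 0.411  0.912 -0.002] w 1.005 gf 0.0 F [-0.3  0.5 -0.5]
```

Request:
{"name": "arm_command", "arguments": {
  "moves": [-0.13, -0.14, 0.5, 0, -0.13, -0.14, 1.3, 0, -0.13, -0.14, 2.2, 0, -0.13, -0.14, 2.85, 0, -0.13, -0.14, 2.85, 0]
}}

```text
t: 2.6
tcp_pos: [466.6, -74.6, 71.2]
orientation: [-0.001, 0.207, 0.978, 0.0]
ft_force: [-0.3, 0.3, 0.8]
gripper_width: 0.998
grasp_force: 0.0
```

Request:
{"name": "arm_command", "arguments": {
  "moves": [0, 0, 0, 0, 0, 0, 0, 0, 0, 0, 0, 0, 0, 0, 0, 0, 0, 0, 0, 0],
  "grip": -1,
  "squeeze": 40
}}

```text
t: 3.22
tcp_pos: [466.8, -76.3, 72.3]
orientation: [0.0, 0.209, 0.978, -0.0]
ft_force: [-1.3, -1.3, 5.6]
gripper_width: 0.265
grasp_force: 39.2
```

```bash
python3 -c "
from h import *
rel([465.3,-76,69])
d=grab('side');save(d['frame'],'g1.png',(160,190,320,300),5)"
```

```text
t 3.225 tcp [466.8 -76.3  72.3] units [ 0.05 -0.01  0.11] toolz [ 0.001 -0.    -1.   ] y [0.408 0.913 0.   ] w 0.265 gf 39.2 F [-1.3 -1.3  5.6]
```

View pics/g1.png

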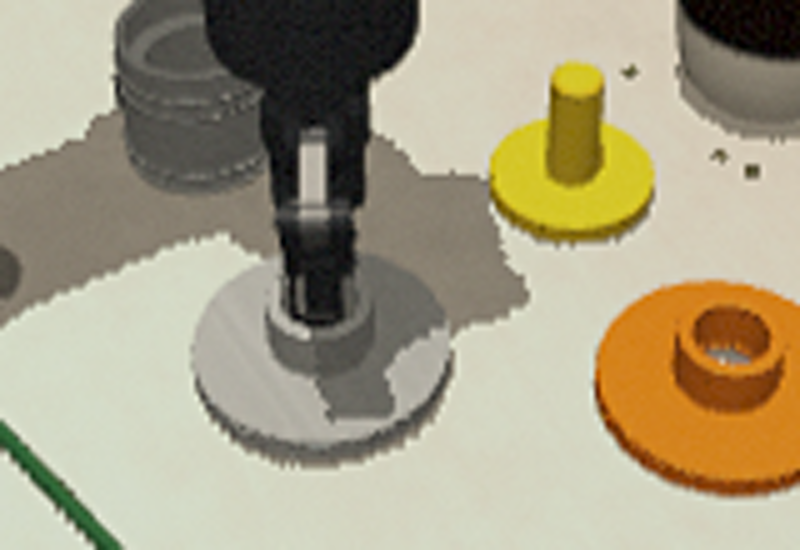

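The fingers (crop ~(320,290)) hold the knob just above the collar; 22.5 mm opening agrees with the knob. Lifting.

Request:
{"name": "arm_command", "arguments": {
  "moves": [0, 0, -0.2, 0, 0, 0, -0.7, 0, 0, 0, -1.5, 0, 0, 0, -2.5, 0, 0, 0, -3.5, 0],
  "squeeze": 60
}}

```text
t: 3.9
tcp_pos: [465.9, -75.7, 178.2]
orientation: [-0.0, 0.208, 0.978, 0.0]
ft_force: [0.4, 0.6, -3.1]
gripper_width: 0.255
grasp_force: 59.1
```

Request:
{"name": "arm_command", "arguments": {
  "moves": [0, 0, -0.1, 0, 0, 0, -0.1, 0, 0, 0, -0.1, 0]
}}

```text
t: 4.28
tcp_pos: [465.5, -75.7, 178.8]
orientation: [-0.001, 0.208, 0.978, -0.0]
ft_force: [-0.9, 0.3, -3.3]
gripper_width: 0.26
grasp_force: 59.4
```

Run:
```python
from h import *
s=read_state(); p=np.array(s['tcp_pos'])
rel([p[0]+57.5,p[1]+298,p[2]])
d=grab('top'); W=world(d); save(d['frame'],'l1.png',(120,190,350,310),3.4)
d2=grab('side'); save(d2['frame'],'l2.png',(160,140,320,260),5); W2=world(d2)
for D,w in((d,W),(d2,W2)):
    m=(np.hypot(w[...,0]-p[0],w[...,1]-p[1])<65)&(D['z_map']>0)&(w[...,2]>85)&(w[...,2]<150)
    q=w[m]; print(np.histogram(q[:,2],np.arange(85,151,5))[0])
    k=np.histogram(q[:,2],np.arange(85,151,2)); z0=k[1][k[0].argmax()]+1
    c=q[abs(q[:,2]-z0)<4]; print(z0,len(c),np.median(c[:,2]),cv2.minEnclosingCircle(c[:,:2].astype(np.float32)))
```

```text
t 4.275 tcp [465.5 -75.7 178.8] units [ 2.3   9.85 -0.  ] toolz [-0.002  0.    -1.   ] y [ 0.407  0.913 -0.001] w 0.26 gf 59.4 F [-0.9  0.3 -3.3]
[  0   0   0   0   0   6  12 488 473   3   3   4   6]
126 928 125.030972646248 ((462.7274475097656, -74.43511199951172), 52.782066345214844)
[   0    0    0    0    0   48  120 1178  111   53   53   64  146]
124 1267 123.64092682310745 ((460.3610534667969, -75.84769439697266), 53.271018981933594)
```

View pics/l2.png

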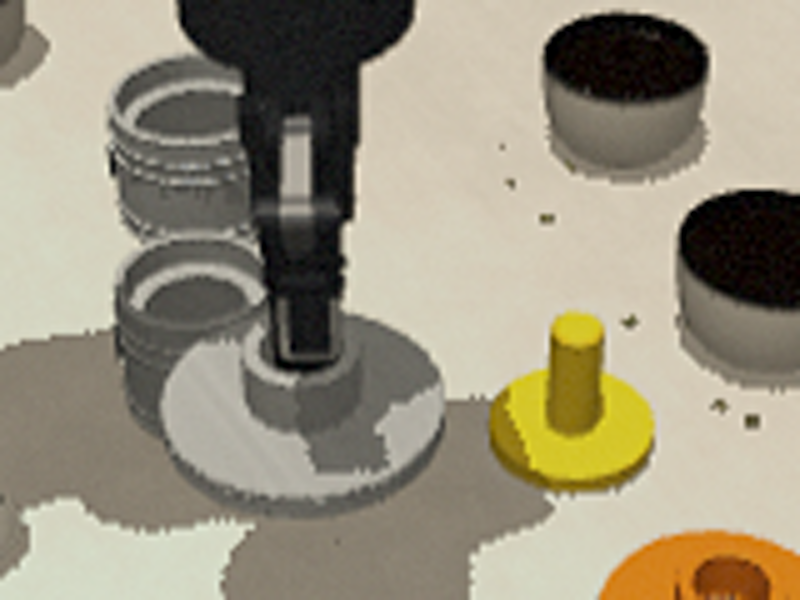

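The pair hangs together: the cover plate is at crop (300,410) and the load is 3.3 N. Carrying it over the wide canister.

Request:
{"name": "arm_command", "arguments": {
  "moves": [0.2, 0.8, 0, 0, 0.6, 2.4, 0, 0, 1.0, 4.2, 0, 0, 1.4, 6.0, 0, 0, 1.7, 7.6, 0, 0]
}}

```text
t: 5.0
tcp_pos: [512.6, 155.3, 178.9]
orientation: [-0.001, 0.208, 0.978, -0.0]
ft_force: [0.5, -0.0, -3.0]
gripper_width: 0.251
grasp_force: 59.4
```

Request:
{"name": "arm_command", "arguments": {
  "moves": [0.2, 1.0, 0, 0, 0.4, 1.8, 0, 0, 0.5, 2.2, 0, 0, 0.5, 2.24, 0, 0, 0.5, 2.24, 0, 0]
}}

```text
t: 5.62
tcp_pos: [526.3, 218.7, 179.7]
orientation: [-0.0, 0.209, 0.978, -0.001]
ft_force: [0.5, -0.3, -3.3]
gripper_width: 0.255
grasp_force: 59.4
```

```bash
cat > m.py <<'E'
from h import *
s=read_state(); p=np.array(s['tcp_pos']); rel([523,222,p[2]])
for n in('top','side'):
    D=grab(n); w=world(D)
    m=(np.hypot(w[...,0]-p[0],w[...,1]-p[1])<62)&(D['z_map']>0)
    for nm,lo,hi in(('plate',p[2]-60,p[2]-48),('rim',62,80)):
        c=w[m&(w[...,2]>lo)&(w[...,2]<hi)]
        if len(c)<20: continue
        A=np.c_[c[:,:2]-p[:2],np.ones(len(c))]; f=np.linalg.lstsq(A,c[:,2],rcond=None)[0]
        print(n,nm,len(c),np.median(c[:,2]).round(1),np.round(cv2.minEnclosingCircle(c[:,:2].astype(np.float32))[0],1),'tilt',f[:2].round(3))
E
python3 m.py; python3 -c "
from h import *
d=dict(np.load('last_side.npz'));save(d['frame'],'c1.png',(130,90,290,210),5)"
```

```text
t 5.625 tcp [526.3 218.7 179.7] units [ 0.15  0.05 -0.  ] toolz [-0.001 -0.001 -1.   ] y [ 0.409  0.912 -0.002] w 0.255 gf 59.4 F [ 0.5 -0.3 -3.3]
top plate 1116 126.2 [523.1 216.5] tilt [-0.004 -0.007]
side plate 582 124.4 [521.5 214.7] tilt [-0.001  0.   ]
side rim 161 67.0 [519.7 218.8] tilt [0.001 0.007]
```

View pics/c1.png

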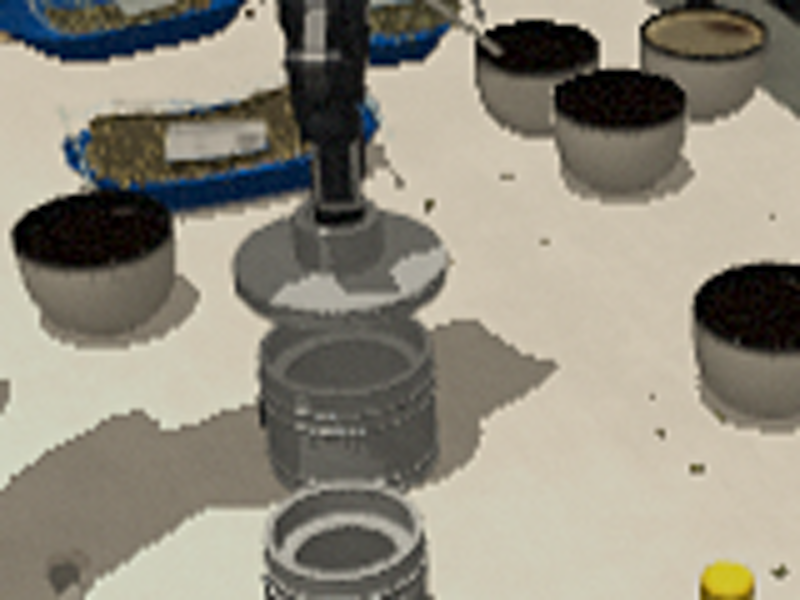

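The pair hangs level above the canister (rim at crop (347,355)), about 4 mm short in y. Shifting and descending to just above the rim.

Request:
{"name": "arm_command", "arguments": {
  "moves": [0.09, 0.1, 0.2, 0, 0.09, 0.1, 0.6, 0, 0.09, 0.1, 1.0, 0, 0.09, 0.1, 1.08, 0, 0.09, 0.1, 1.08, 0]
}}

```text
t: 6.35
tcp_pos: [525.1, 224.3, 146.9]
orientation: [-0.0, 0.208, 0.978, -0.0]
ft_force: [-0.5, -0.4, -3.3]
gripper_width: 0.25
grasp_force: 59.4
```

Request:
{"name": "arm_command", "arguments": {
  "moves": [0, 0, 0, 0, 0, 0, 0, 0]
}}

```text
t: 6.6
tcp_pos: [525.6, 224.5, 147.8]
orientation: [0.0, 0.208, 0.978, 0.0]
ft_force: [0.6, -1.2, -2.8]
gripper_width: 0.258
grasp_force: 59.4
```

```bash
python3 m.py; python3 -c "
from h import *
d=dict(np.load('last_side.npz'));save(d['frame'],'c2.png',(160,120,240,190),8)"
```

```text
t 6.6 tcp [525.6 224.5 147.8] units [ 0.04 -0.11 -0.  ] toolz [ 0.001  0.    -1.   ] y [0.408 0.913 0.001] w 0.258 gf 59.4 F [ 0.6 -1.2 -2.8]
top plate 1027 94.4 [522.3 222.4] tilt [-0.004 -0.006]
side plate 573 92.5 [518.6 220.9] tilt [0.    0.003]
side rim 111 67.0 [518.9 212.8] tilt [0.001 0.002]
```

View pics/c2.png

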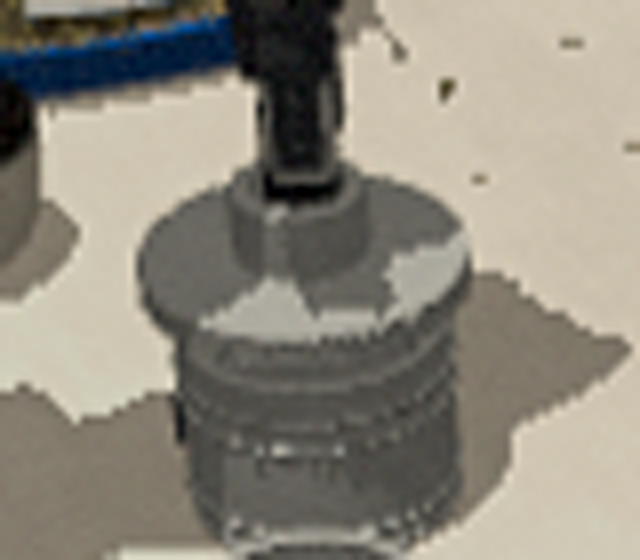

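Cover and rim centres agree within about 1 mm (crop (305,270) above the rim at (320,350)). Descending slowly and watching the force.

Request:
{"name": "arm_command", "arguments": {
  "moves": [-0.02, -0.03, 0.05, 0, -0.02, -0.03, 0.12, 0, -0.02, -0.03, 0.2, 0, -0.02, -0.03, 0.27, 0, -0.02, -0.03, 0.34, 0]
}}

```text
t: 7.32
tcp_pos: [525.4, 223.3, 137.0]
orientation: [-0.0, 0.208, 0.978, -0.0]
ft_force: [0.2, 0.4, -3.5]
gripper_width: 0.253
grasp_force: 59.4
```

Request:
{"name": "arm_command", "arguments": {
  "moves": [0, 0, 0, 0, 0, 0, 0, 0]
}}

```text
t: 7.58
tcp_pos: [525.5, 223.4, 137.2]
orientation: [0.0, 0.208, 0.978, 0.0]
ft_force: [-0.9, 0.9, -2.1]
gripper_width: 0.251
grasp_force: 59.4
```

Request:
{"name": "arm_command", "arguments": {
  "moves": [0, 0, 0.07, 0, 0, 0, 0.14, 0, 0, 0, 0.21, 0, 0, 0, 0.28, 0, 0, 0, 0.32, 0]
}}

```text
t: 8.2
tcp_pos: [525.5, 223.4, 127.5]
orientation: [0.0, 0.208, 0.978, 0.0]
ft_force: [0.2, 0.1, -1.5]
gripper_width: 0.254
grasp_force: 59.5
```

Request:
{"name": "arm_command", "arguments": {
  "moves": [0, 0, 0.02, 0, 0, 0, 0.04, 0]
}}

```text
t: 8.45
tcp_pos: [525.6, 223.3, 126.6]
orientation: [0.0, 0.208, 0.978, 0.0]
ft_force: [-1.1, 0.6, 1.6]
gripper_width: 0.256
grasp_force: 59.9
```

Request:
{"name": "arm_command", "arguments": {
  "moves": [0, 0, 0.02, 0, 0, 0, 0.03, 0, 0, 0, 0.03, 0]
}}

```text
t: 8.82
tcp_pos: [525.6, 223.2, 126.5]
orientation: [0.0, 0.208, 0.978, 0.0]
ft_force: [-2.3, -1.1, 5.2]
gripper_width: 0.256
grasp_force: 60.3
```

```bash
python3 m.py
```

```text
t 8.825 tcp [525.6 223.2 126.5] units [ 0.06 -0.07 -0.  ] toolz [ 0.  0. -1.] y [0.408 0.913 0.   ] w 0.256 gf 60.3 F [-2.3 -1.1  5.2]
top plate 960 74.8 [522.1 221.3] tilt [-0.001  0.006]
top rim 984 74.8 [522.1 221.3] tilt [-0.001  0.015]
side plate 587 72.7 [519.9 219.3] tilt [0.007 0.021]
side rim 649 72.7 [519.9 219.3] tilt [0.013 0.044]
```

Home: there's a hard stop at 5 N, and the plate is level at 74 mm as expected. Releasing.

Request:
{"name": "arm_command", "arguments": {
  "moves": [0, 0, 0, 0, 0, 0, 0, 0, 0, 0, 0, 0, 0, 0, 0, 0, 0, 0, 0, 0],
  "grip": 1,
  "squeeze": 40
}}

```text
t: 9.55
tcp_pos: [525.5, 223.3, 125.4]
orientation: [-0.0, 0.208, 0.978, -0.0]
ft_force: [-0.0, 0.3, 0.8]
gripper_width: 0.999
grasp_force: 0.0
```

```bash
python3 m.py
python3 - <<'E'
from h import *
d=dict(np.load('last_side.npz'));save(d['frame'],'r1.png',(160,110,240,190),7)
for n in('top','side'):
    D=dict(np.load(f'last_{n}.npz'));w=world(D)
    for lo,hi in((92,104),(115,130)):
        q=w[(np.hypot(w[...,0]-523,w[...,1]-222)<27)&(w[...,2]>lo)&(w[...,2]<hi)]
        if len(q)>5:print(n,lo,len(q),np.median(q[:,2]),cv2.minEnclosingCircle(q[:,:2].astype(np.float32)))
E
```

```text
t 9.55 tcp [525.5 223.3 125.4] units [ 0.06 -0.07  0.  ] toolz [-0. -0. -1.] y [ 0.408  0.913 -0.   ] w 0.999 gf 0.0 F [-0.   0.3  0.8]
top plate 872 74.7 [522.1 221.2] tilt [-0.001  0.006]
top rim 907 74.7 [522.1 221.2] tilt [0.001 0.01 ]
side plate 587 72.8 [518.9 219.2] tilt [0.007 0.022]
side rim 649 72.8 [518.9 219.2] tilt [0.014 0.044]
top 92 41 98.01361175151077 ((532.6040649414062, 210.5269012451172), 11.474570274353027)
side 92 75 96.28177939175578 ((519.5364990234375, 218.9481964111328), 21.998109817504883)
side 115 6 121.21719290346499 ((529.0834350585938, 213.84268188476562), 4.682885646820068)
```

View pics/r1.png

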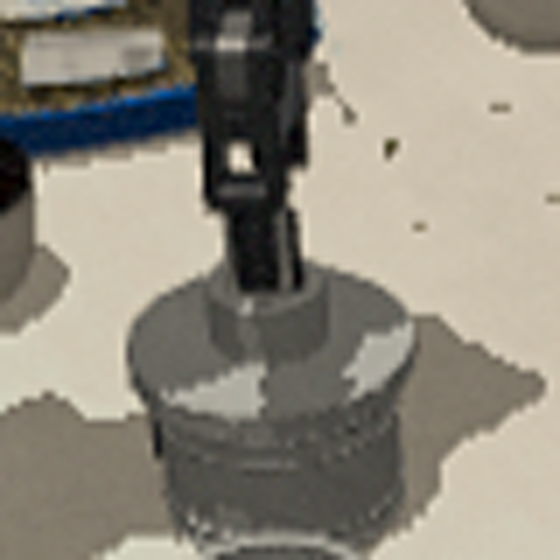

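The cover sits level on the rim (crop (270,350)) and the knob is free. Lowering round the collar.

Request:
{"name": "arm_command", "arguments": {
  "moves": [0.04, -0.07, 0.15, 0, 0.04, -0.07, 0.4, 0, 0.04, -0.07, 0.65, 0, 0.04, -0.07, 0.83, 0, 0.04, -0.07, 0.83, 0]
}}

```text
t: 10.28
tcp_pos: [523.2, 221.8, 99.9]
orientation: [-0.0, 0.208, 0.978, -0.0]
ft_force: [0.8, -0.5, 0.5]
gripper_width: 1.0
grasp_force: 0.0
```

Request:
{"name": "arm_command", "arguments": {
  "moves": [0, 0, 0, 0, 0, 0, 0, 0, 0, 0, 0, 0, 0, 0, 0, 0, 0, 0, 0, 0],
  "grip": -1,
  "squeeze": 40
}}

```text
t: 10.9
tcp_pos: [523.7, 222.0, 101.2]
orientation: [0.0, 0.208, 0.978, 0.0]
ft_force: [-1.3, -0.0, 5.4]
gripper_width: 0.497
grasp_force: 40.6
```

```bash
python3 m.py
```

```text
t 10.9 tcp [523.7 222.  101.2] units [ 0.02 -0.01 -0.  ] toolz [ 0.001  0.    -1.   ] y [0.407 0.913 0.001] w 0.497 gf 40.6 F [-1.3 -0.   5.4]
top rim 871 74.6 [522.5 222.3] tilt [0.002 0.013]
side plate 125 47.1 [516.9 208.2] tilt [-0.012 -0.012]
side rim 636 72.7 [520.6 220.9] tilt [0.016 0.043]
```

Opening of 42 mm fits the collar. Lifting straight up, slowly at first.

Request:
{"name": "arm_command", "arguments": {
  "moves": [0, 0, -0.1, 0, 0, 0, -0.3, 0, 0, 0, -0.6, 0, 0, 0, -0.9, 0, 0, 0, -1.2, 0]
}}

```text
t: 11.62
tcp_pos: [523.6, 221.9, 137.4]
orientation: [0.0, 0.208, 0.978, 0.0]
ft_force: [-0.6, 0.2, -1.4]
gripper_width: 0.5
grasp_force: 40.7
```

Request:
{"name": "arm_command", "arguments": {
  "moves": [0, 0, -0.4, 0, 0, 0, -0.9, 0, 0, 0, -1.5, 0, 0, 0, -2.1, 0, 0, 0, -2.5, 0]
}}

```text
t: 12.25
tcp_pos: [523.9, 222.0, 213.2]
orientation: [0.001, 0.208, 0.978, 0.001]
ft_force: [-0.6, -0.9, -1.2]
gripper_width: 0.498
grasp_force: 40.8
```

Request:
{"name": "arm_command", "arguments": {
  "moves": [0, 0, 0, 0, 0, 0, 0, 0, 0, 0, 0, 0, 0, 0, 0, 0]
}}

```text
t: 12.75
tcp_pos: [523.2, 221.8, 211.0]
orientation: [-0.0, 0.208, 0.978, -0.0]
ft_force: [0.2, 0.3, -0.6]
gripper_width: 0.5
grasp_force: 40.8
```

```bash
python3 -c "
from h import *
rel([523,222,210])
d=grab('side');save(d['frame'],'e1.png',(140,60,260,200),4.2);w=world(d)
for lo,hi in((63,75),(114,130),(170,195)):
  q=w[(np.hypot(w[...,0]-521,w[...,1]-220)<60)&(w[...,2]>lo)&(w[...,2]<hi)]
  print(lo,len(q),np.median(q[:,2]),cv2.minEnclosingCircle(q[:,:2].astype(np.float32)))
"
```

```text
t 12.75 tcp [523.2 221.8 211. ] units [0.01 0.   0.03] toolz [-0.001 -0.001 -1.   ] y [ 0.407  0.913 -0.001] w 0.5 gf 40.8 F [ 0.2  0.3 -0.6]
63 477 67.03690384558566 ((520.8385620117188, 220.80691528320312), 46.95089340209961)
114 60 121.4751168165092 ((521.1746215820312, 220.96800231933594), 12.10720157623291)
170 721 182.47834569705128 ((518.5967407226562, 220.03504943847656), 53.956642150878906)
```

View pics/e1.png

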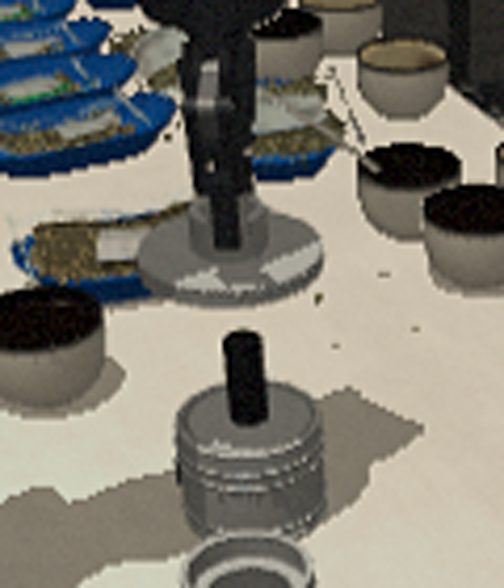

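The cover is held at crop (230,250), well above the knob. The inner lid is level in the wide canister, with the knob at (245,375) and its top at about 124 mm once the side camera's low bias is removed. Handing in.

```bash
python3 -c "
from station import sign_off
print(sign_off())"
```

```text
the job is handed in; nothing more can be done
None
```

The job is handed in, though `sign_off()` returned no verdict: the inner lid is seated level in the wide canister with its knob free, and the gripper is holding the cover still, about 48 mm above the knob.

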